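# Scoop two brass sleeves into the parts bin

## Robot

A 6-joint arm with a two-finger parallel gripper is mounted at the origin on a cart in front of the work surface, level with it; the furniture and walls round the work are solid. World frame = base frame: x ahead of the robot, y to its left, z up, the work surface at z = 0. Lengths are in m, angles in rad, forces in N, time in s.
With the tool pointing down it reaches from about 0.275 to 1 m from the base axis. Payload 8.4 kg.
Tool frame: the origin (TCP) lies on the centre line of the jaws, within the pads' length; the fingertips stand 17 mm ahead of it and the grasp point (between the pads) lies 2 mm behind it (bot.tcp_to_tips is the y of the fingertips in the tool frame, in m); y points along the fingers, z is the direction in which the jaws open and shut, and the axes are right-handed (so a half turn about y gives the same grasp; the last joint's range is limited). The gripper opens to 85 mm and grips with 20 to 120 N. Pads are 22 mm wide; open, the fingers measure 114 mm over their backs; the gripper's body (76 mm by 85 mm) begins 54 mm behind the grasp point. The pads swing forward as they close: fully open they stand 13 mm farther back than shut.
Start: joints at [-1.204, 0.353, 1.633, -0, 1.155, -0.002], TCP at [0.225, -0.583, 0.248] pointing down, gripper open.
Joint ranges: [-2.63, 2.63], [-0.92, 2.1], [0.06, 2.66], [-1.3, 4.44], [0, 2.69], [-3.02, 3.02]. Speed limits (rad/s): [2.22, 2.22, 2.79, 3.14, 3.14, 3.14].

## Interface

Orientations are given as a unit quaternion [x, y, z, w].
In Python, from workcell import bot, hand, kinematics, get_obs, vision, hand_in gives the robot as it stands. The module is installed in compiled form; this text tells all that it offers. Calls block until the motion is done:
- bot.reach(position, orientation): joint-space move of the TCP to a pose.
- bot.servo_line(position, ori=None, velocity=0.15): straight line of the TCP; ori=None keeps the orientation; velocity is the mean speed in m/s.
- bot.goto_joints(angles): joint-space move.
- hand.move_gripper(opening, strength=None): finger opening in m; strength is the grip in N (None keeps the last); returns when the fingers have stopped.
- bot.dwell(seconds).
- kinematics.solve_ik(position, orientation): joint angles nearest the present ones, or None.
- get_obs(): the state.
- vision.read_camera(name): name is "side" or "top"; returns a dict with "frame" (400x640x3 uint8, red, green, blue), "intrinsics" (3x3 intrinsics, pixels), "dist" ([k1, k2, p1, p2, k3] as OpenCV has them; the pictures are not rectified), "view" (4x4, takes a point from world to camera coordinates). Camera axes: x right, y down, z forward; pixel columns grow to the right and rows downward; lengths in m; the calibration is good to about 2 mm. A picture is of the moment at which its call begins. There is no depth.
A pose or a line that the arm cannot do raises bot.IKError and nothing moves.
- hand_in(): hands the job in, once; it reports no verdict.
The state is a dict: "time_s": time; "joint_pos": joint angles; "joint_vel": joint speeds; "joint_efforts": joint torques, N m; "position": TCP position; "orientation": TCP orientation; "wrist_force": force on the tool from outside, world axes, zero at the start; "ft_torque": the same for the moment, N m; "gripper_width": finger opening in m.
Only numpy, scipy, OpenCV 4.12 (cv2) and the standard library are available. Lean on these libraries where they do the work, as an engineer would, in place of code of your own. Each camera call takes 0.05 s, during which the arm holds its last target. There are 200 camera calls.

## Task

Two brass sleeves stand on the bench in front of the grey steel parts bin. Take the hand scoop by its grip, scoop both sleeves up together off the bench and tip them into the bin, then stand the scoop back on the bench, flat on its floor.

Things in the scene. Friction and masses are not known exactly. Their poses are not given: they have to be found in the camera images.
- scoop_grip (a point): Grip of the sheet-metal hand scoop (0.3 kg): upright wooden post 22 x 22 mm square, from 50 to 112 mm above the scoop's underside; this point is on its axis, 88 mm up. x points level to the open mouth, z up. Bowl ahead: 104 mm wide inside, floor 3 mm thick, thin lip 148 mm ahead of this point; side walls 34 mm high end 22 mm short of the lip, back wall 13 mm ahead.
- bin: Open grey steel bin, fixed to the bench: 150 mm along its x, 190 mm along its y, 55 mm high, walls 4 mm. Origin at the centre of its underside, on the bench. Its front wall, before which the sleeves stand, has its outer face at x = -75 mm in its own frame. Push the sleeves against it with the lip on the bench (up to 25 N). A shelf 0.46 m up overhangs the bench from x = 0.57 on.
- sleeve_1_mid (a point): Centre of a brass sleeve, 18 mm across and 27 mm long, 50 g, standing on end in front of the bin; the point is half-way up, z along the sleeve.
- sleeve_2_mid (a point): The same for the second, identical sleeve, beside the first.
Not all that is in view belongs to the job. There is more than one size of the part that bears scoop_grip; the job needs the larger.

How it is judged:
By the outcome, as a careful person would: the job done as asked, in the order asked, and still so for the second after the job is handed in, with the robot touching nothing.
It also fails if it takes over 56 s, if anything falls off the work surface, if the arm or the gripper's body presses on something with over 40 N, if the wrist force passes 120 N, or if a joint passes its speed limit or range.

## Working session

There is one attempt and no reset: what is moved stays moved. The work goes in short steps, each a Python script; the robot and the scene stay as the last script left them, time stands still between calls to the robot, and variables do not carry over. Pictures are saved under pics/ and viewed, about 8 in all and at most 12, crops included, and the job is handed in when it is done.

```bash
mkdir -p pics; cat > h.py <<'E'
import numpy as np, cv2
from workcell import bot, hand, kinematics, get_obs, vision, hand_in
def cam(n,save=None):
    c=vision.read_camera(n)
    if save: cv2.imwrite('pics/'+save,c['frame'][:,:,::-1])
    return c
def ray(c,px):
    p=cv2.undistortPoints(np.array(px,float).reshape(-1,1,2),np.array(c['intrinsics']),np.array(c['dist'])).reshape(-1,2)
    V=np.array(c['view']);R,t=V[:3,:3],V[:3,3]
    d=np.c_[p,np.ones(len(p))]@R
    return -R.T@t,d
def onz(c,px,z):
    o,d=ray(c,px); return o+d*((z-o[2])/d[:,2])[:,None]
def proj(c,P):
    V=np.array(c['view']);r,_=cv2.Rodrigues(V[:3,:3])
    return cv2.projectPoints(np.array(P,float).reshape(-1,1,3),r,V[:3,3],np.array(c['intrinsics']),np.array(c['dist']))[0].reshape(-1,2)
E
python3 - <<'E'
from h import *
for n in('top','side'):
    c=cam(n,n+'0.png'); print(n,np.round(c['intrinsics'],1).tolist(),np.round(c['dist'],3),np.round(np.array(c['view']),3).tolist()); print(ray(c,[[320,200]])[0])
o=get_obs(); print({k:np.round(v,3).tolist() for k,v in o.items()}, bot.tcp_to_tips)
E
```

```text
top [[496.3, 0.0, 301.0], [0.0, 496.3, 195.1], [0.0, 0.0, 1.0]] [-0.065  0.     0.     0.     0.   ] [[-0.027, -1.0, -0.002, -0.177], [-0.991, 0.027, -0.129, 0.445], [0.129, -0.002, -0.992, 1.468], [0.0, 0.0, 0.0, 1.0]]
[ 0.2475332  -0.18628434  1.51262659]
side [[422.1, 0.0, 329.8], [0.0, 422.1, 196.2], [0.0, 0.0, 1.0]] [-0.034  0.     0.     0.     0.   ] [[-0.913, -0.409, 0.002, 0.313], [-0.259, 0.576, -0.775, 0.271], [0.316, -0.708, -0.632, 1.025], [0.0, 0.0, 0.0, 1.0]]
[0.03269859 0.69720887 0.85688572]
{'time_s': 0.1, 'joint_pos': [-1.204, 0.354, 1.634, -0.0, 1.155, -0.002], 'joint_vel': [0.0, -0.0, -0.001, 0.0, 0.001, 0.002], 'joint_efforts': [-0.001, -60.636, -34.282, -0.0, 0.004, 0.0], 'position': [0.225, -0.583, 0.248], 'orientation': [-0.13, 0.696, -0.695, 0.13], 'wrist_force': [-0.296, -0.571, -0.215], 'ft_torque': [0.011, 0.008, 0.02], 'gripper_width': 0.086} 0.017
```

View pics/top0.png

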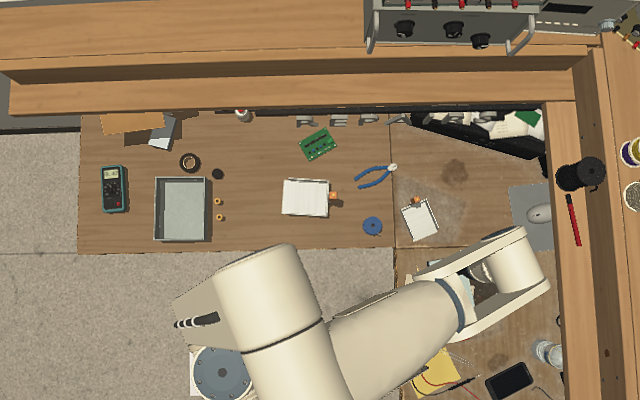

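View pics/side0.png

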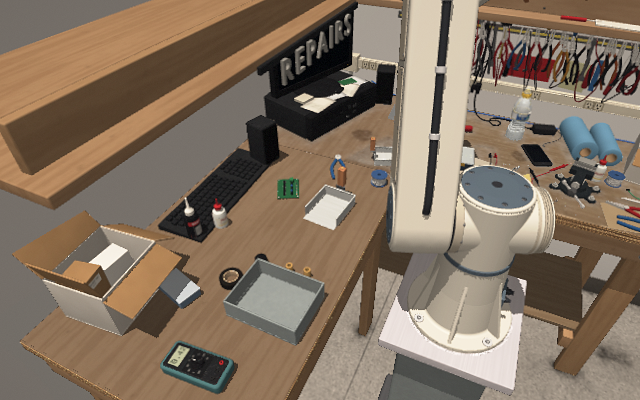

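Top view: the bin is at (182,208), with the two brass sleeves at (218,202) and (220,217) on its -y side. There are two scoops. One is at (307,197) with its grip at (333,195). The other is at (420,218) with its grip at (416,200), and it is smaller. The first is the larger, so it should be the one meant; I'll confirm that in a crop with metric sizes.

```bash
python3 - <<'E'
from h import *
t=cam('top');s=cam('side')
def crop(c,x0,x1,y0,y1,k): return cv2.resize(c['frame'][y0:y1,x0:x1,::-1],None,fx=k,fy=k,interpolation=cv2.INTER_CUBIC)
a=crop(t,145,345,165,250,4); b=crop(s,210,410,130,350,2.2) 
cv2.imwrite('pics/a.png',a); 
b1=crop(s,215,365,180,345,3.4);cv2.imwrite('pics/b.png',b1)
def blobs(c,lo,hi,roi,amin):
    h=cv2.cvtColor(c['frame'],cv2.COLOR_RGB2HSV); m=cv2.inRange(h,np.array(lo),np.array(hi)); k=np.zeros_like(m);x0,x1,y0,y1=roi;k[y0:y1,x0:x1]=m[y0:y1,x0:x1]
    cs,_=cv2.findContours(k,cv2.RETR_EXTERNAL,cv2.CHAIN_APPROX_NONE)
    return [q for q in cs if cv2.contourArea(q)>=amin]
for nm,px in(('sleeve1',(218,202)),('sleeve2',(220,217)),('bin',(182,215)),('binrim',(182,178)),('scoop',(307,197)),('grip',(333,195)),('desk',(260,220))): print(nm,cv2.cvtColor(t['frame'],cv2.COLOR_RGB2HSV)[px[1],px[0]])
for nm,px in(('sleeve1',(290,266)),('sleeve2',(307,271)),('grip',(342,177)),('scoop',(325,207)),('desk',(380,230))): print('side',nm,cv2.cvtColor(s['frame'],cv2.COLOR_RGB2HSV)[px[1],px[0]])
for nm,lo,hi,roi,z in (('white',(0,0,185),(180,40,255),(270,445,165,250),.034),('brass/grip',(5,110,150),(28,255,255),(205,450,185,230),.027),('bin',(0,0,60),(180,50,190),(148,213,170,250),.055)):
    for q in blobs(t,lo,hi,roi,8):
        r=cv2.minAreaRect(q); bx=cv2.boxPoints(r); print(nm,np.round(r[0],1),np.round(r[1],1),cv2.contourArea(q)); print(np.round(onz(t,bx,z)[:,:2],3).tolist(), np.round(onz(t,[r[0]],z)[0],3))
for q in blobs(s,(5,110,120),(28,255,255),(270,400,130,285),8):
    r=cv2.minAreaRect(q); print('side',np.round(cv2.boxPoints(r)).tolist(),cv2.contourArea(q))
E
```

```text
sleeve1 [ 18 155 212]
sleeve2 [ 17 129 136]
bin [ 36  20 176]
binrim [25 30 51]
scoop [ 24  18 230]
grip [ 22 149 238]
desk [ 16 107 143]
side sleeve1 [ 17 147 198]
side sleeve2 [ 17 147 191]
side grip [ 12 147 137]
side scoop [ 19  16 230]
side desk [ 14 115  84]
white [418.7 220.1] [35.1 25.8] 733.0
[[0.391, -0.486], [0.417, -0.56], [0.318, -0.593], [0.292, -0.519]] [ 0.354 -0.539  0.034]
white [305.3 197.9] [45.1 33.5] 1388.0
[[0.387, -0.13], [0.487, -0.139], [0.475, -0.274], [0.374, -0.264]] [ 0.43  -0.202  0.034]
white [392.  167.5] [5. 8.] 19.5
[[0.524, -0.455], [0.524, -0.48], [0.508, -0.479], [0.509, -0.454]] [ 0.516 -0.467  0.034]
brass/grip [218.8 216.3] [5.7 6.4] 26.5
[[0.382, 0.073], [0.395, 0.059], [0.383, 0.047], [0.37, 0.061]] [0.383 0.06  0.027]
brass/grip [216.5 200.5] [5.8 6.7] 28.0
[[0.426, 0.079], [0.444, 0.07], [0.435, 0.054], [0.417, 0.063]] [0.43  0.067 0.027]
brass/grip [416.5 199. ] [6. 5.] 22.5
[[0.428, -0.531], [0.428, -0.546], [0.409, -0.545], [0.41, -0.53]] [ 0.419 -0.538  0.027]
brass/grip [332.5 194.5] [7. 7.] 45.5
[[0.45, -0.274], [0.45, -0.295], [0.428, -0.294], [0.429, -0.273]] [ 0.439 -0.284  0.027]
bin [180.4 208. ] [54.2 64.8] 3298.5
[[0.315, 0.251], [0.508, 0.25], [0.501, 0.087], [0.308, 0.091]] [0.407 0.169 0.055]
side [[303.0, 266.0], [310.0, 266.0], [310.0, 275.0], [303.0, 275.0]] 45.5
side [[284.0, 267.0], [287.0, 260.0], [293.0, 263.0], [290.0, 270.0]] 35.0
side [[334.0, 184.0], [338.0, 165.0], [346.0, 166.0], [342.0, 186.0]] 98.5
side [[370.0, 137.0], [375.0, 137.0], [375.0, 150.0], [370.0, 150.0]] 37.5
```

View pics/a.png

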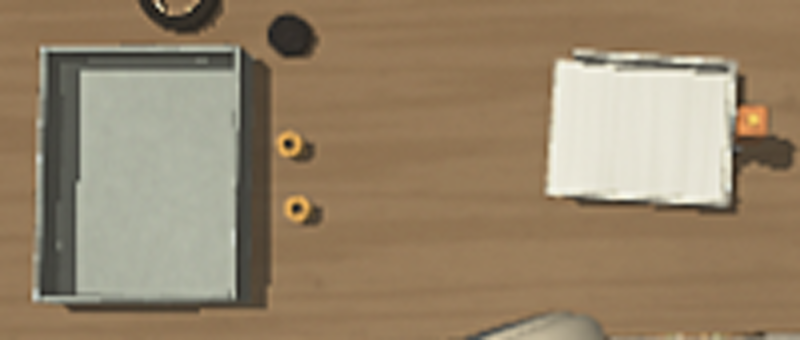

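View pics/b.png

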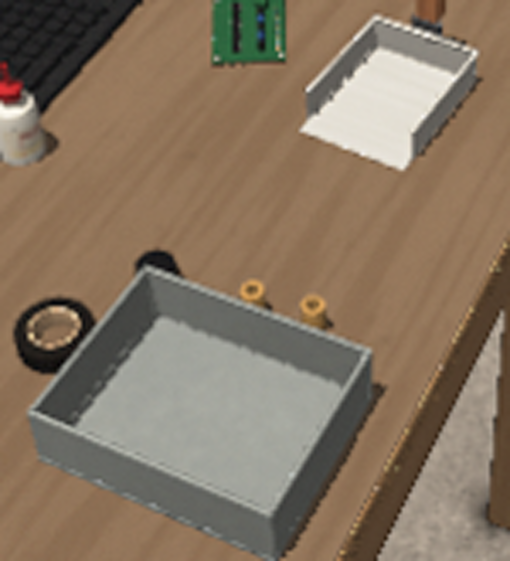

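Crop a shows the larger scoop (white area about 101 x 135 mm, against 78 x 104 mm for the other) with its mouth toward the bin and the orange grip at crop (753,120). That confirms it. The sleeves are at crop (290,144) and (297,208), and the bin's front wall is at crop column 240. Next I'll compute poses and check IK for several tool tilts.

```bash
cat >> h.py <<'E'
from scipy.spatial.transform import Rotation as Rn
def quat(yaw,alpha,s=1):
    # yaw: scoop heading; alpha: tool y below horizontal
    f=np.array([np.cos(yaw),np.sin(yaw),0]); l=np.array([-f[1],f[0],0])*s
    y=f*np.cos(alpha)-np.array([0,0,1])*np.sin(alpha)
    return Rn.from_matrix(np.c_[np.cross(y,l),y,l]).as_quat()
E
python3 - <<'E'
from h import *
t=cam('top');s=cam('side')
A=lambda L:(np.array(L)+.5)/4-.5+[145,165]
B=lambda L:(np.array(L)+.5)/3.4-.5+[215,180]
print('bin top',onz(t,A([[40,47],[242,46],[238,300],[33,300]]),.055).round(4).tolist())
print('bin side',onz(s,B([[150,267],[372,350],[275,545],[32,412]]),.055).round(4).tolist())
print('sleeves top',onz(t,A([[290,144],[297,208]]),.027).round(4).tolist())
print('sleeves side',onz(s,B([[252,290],[313,306]]),.027).round(4).tolist())
print('scoop lip top',onz(t,A([[556,58],[547,194]]),.003).round(4).tolist(),'back',onz(t,A([[736,65],[732,207]]),.034).round(4).tolist())
print('lip side',onz(s,B([[301,130],[404,168]]),.003).round(4).tolist(),'back',onz(s,B([[376,17],[477,49]]),.034).round(4).tolist())
print('grip top',onz(t,A([[753,120]]),.112).round(4).tolist(), 'side top',onz(s,[[342,165.5]],.112).round(4))
E
python3 - <<'E'
from h import *
G=np.array([.43,-.28,.088]);yaw=np.pi/2
for s in(1,-1):
  for a0 in (30,45,60,75,90):
    r=[]
    for p,d in((G,0),(G+[0,-.1,.1],0),([.407,-.07,.088],0),([.407,-.05,.2],-35),([.407,.08,.3],-20),([.407,.13,.25],50),([.407,.13,.25],65)):
        q=kinematics.solve_ik(p,quat(yaw,np.radians(a0+d),s)); r.append(None if q is None else np.round(q,1).tolist())
    print(s,a0,r)
E
```

```text
bin top [[0.5047, 0.2479, 0.055], [0.5012, 0.0957, 0.055], [0.3122, 0.0991, 0.055], [0.3158, 0.2511, 0.055]]
bin side [[0.4966, 0.101, 0.055], [0.3117, 0.1042, 0.055], [0.3023, 0.2699, 0.055], [0.5001, 0.2481, 0.055]]
sleeves top [[0.43, 0.0648, 0.027], [0.3814, 0.0598, 0.027]]
sleeves side [[0.4293, 0.0684, 0.027], [0.3797, 0.0635, 0.027]]
scoop lip top [[0.4942, -0.1368, 0.003], [0.3893, -0.1276, 0.003]] back [[0.4802, -0.2734, 0.034], [0.3729, -0.2668, 0.034]]
lip side [[0.4906, -0.1329, 0.003], [0.3877, -0.1258, 0.003]] back [[0.4814, -0.2729, 0.034], [0.3773, -0.2672, 0.034]]
grip top [[0.428, -0.2795, 0.112]] side top [[ 0.432  -0.2896  0.112 ]]
1 30 [[-0.9, 0.9, 1.6, 0.6, 1.6, 2.0], [-1.0, 0.8, 1.4, 0.5, 1.9, 2.1], [-0.7, 0.7, 2.0, 0.7, 1.4, 1.9], [-0.7, 0.9, 1.9, 0.9, 1.9, 1.8], [-0.5, 0.5, 2.1, 1.0, 1.7, 2.1], None, [0.4, 0.1, 2.0, -0.1, 1.1, -2.7]]
1 45 [[-0.9, 0.7, 1.7, 0.5, 1.4, 2.0], [-1.0, 0.7, 1.4, 0.4, 1.7, 2.1], [-0.6, 0.6, 2.0, 0.7, 1.2, 2.0], [-0.7, 0.7, 1.9, 0.8, 1.7, 1.9], [-0.5, 0.3, 2.1, 0.9, 1.6, 2.2], [0.4, 0.1, 2.0, -0.1, 1.1, -2.7], [0.5, 0.1, 2.0, -0.3, 1.
[... 1246 characters left out ...]
2, -1.0], [-0.9, 0.6, 1.6, 0.3, 1.5, -1.0], [-0.5, 0.4, 2.1, 0.6, 1.0, -0.9], [-0.7, 0.6, 2.0, 0.8, 1.6, -1.1], [-0.4, 0.1, 2.1, 0.8, 1.4, -0.7], [0.5, 0.1, 2.0, -0.3, 1.2, 0.7], [0.7, 0.3, 1.9, -0.5, 1.4, 0.8]]
-1 75 [[-0.7, 0.5, 1.9, 0.2, 1.0, -0.9], [-0.8, 0.4, 1.7, 0.2, 1.2, -0.9], [-0.4, 0.3, 2.2, 0.4, 0.8, -0.6], [-0.6, 0.4, 2.0, 0.7, 1.4, -1.0], [-0.3, 0.0, 2.1, 0.6, 1.3, -0.5], [0.7, 0.3, 1.9, -0.5, 1.4, 0.8], [0.7, 0.4, 1.9, -0.6, 1.6, 1.0]]
-1 90 [[-0.6, 0.4, 2.0, -0.0, 0.7, -0.6], [-0.7, 0.3, 1.8, -0.0, 1.0, -0.7], [-0.2, 0.3, 2.2, 0.0, 0.7, -0.2], [-0.5, 0.3, 2.1, 0.6, 1.2, -0.8], [-0.1, -0.0, 2.0, 0.4, 1.2, -0.2], [0.7, 0.4, 1.9, -0.6, 1.6, 1.0], [0.8, 0.5, 1.8, -0.7, 1.7, 1.1]]
```

```bash
cat >> h.py <<'E'
A0=np.radians(45)
def fwd(yaw): return np.array([np.cos(yaw),np.sin(yaw),0])
def ty(yaw,a): return fwd(yaw)*np.cos(a)-np.array([0,0,np.sin(a)])
def tcp(g,yaw,pitch=0):
    "TCP pose for grip point g, scoop pitched mouth-down by pitch"
    a=A0+pitch; return np.array(g)+.002*ty(yaw,a), quat(yaw,a,-1)
def st(m=''):
    o=get_obs(); print(m,'t',round(o['time_s'],1),'p',np.round(o['position'],4),'F',np.round(o['wrist_force'],1),'M',np.round(o['ft_torque'],2),'w',round(o['gripper_width'],4),flush=True); return o
E
python3 - <<'E'
from h import *
yaw=np.radians(85.3);G=np.array([.4285,-.279,.088])
p,q=tcp(G,yaw)
bot.reach(p-.11*ty(yaw,A0)+[0,0,.03],q);st('pre')
bot.servo_line(p,q,velocity=.12);st('at')
hand.move_gripper(.0,120);bot.dwell(.2);st('grip')
cam('side','g1.png');f=cv2.imread('pics/g1.png')[120:320,210:470];cv2.imwrite('pics/g1c.png',cv2.resize(f,None,fx=3,fy=3,interpolation=cv2.INTER_CUBIC))
E
```

```text
pre t 1.5 p [ 0.422  -0.3557  0.1945] F [0.9 0.2 0.1] M [-0.27  0.05  0.03] w 0.0855
at t 2.7 p [ 0.4289 -0.2782  0.087 ] F [-0.4  0.3 -0.4] M [-0.33  0.   -0.01] w 0.0854
grip t 3.5 p [ 0.4285 -0.2779  0.0869] F [-2.8 -3.2  4.9] M [-0.1   0.41  0.34] w 0.0205
```

View pics/g1c.png

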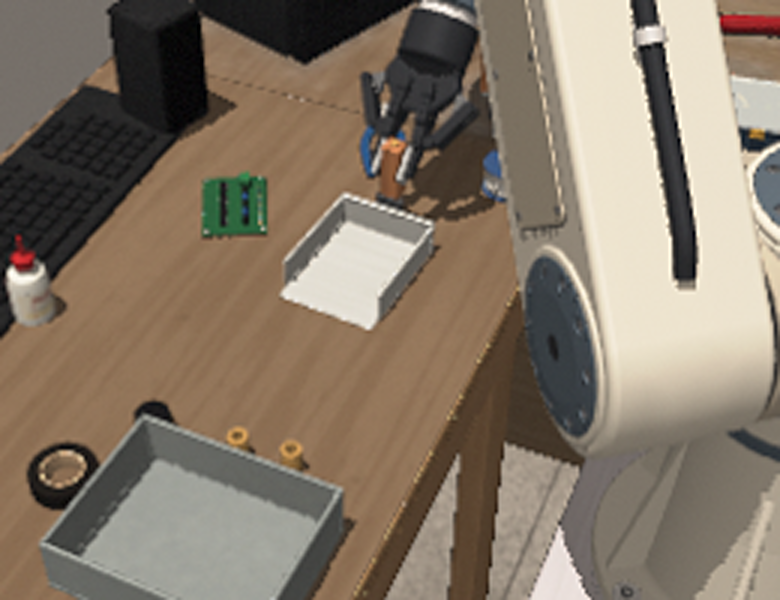

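The crop shows the pads holding the post at (392,165), with the scoop still flat on the bench. Next I'll slide it to just short of the sleeves and align it with the bin.

```bash
python3 - <<'E'
from h import *
yaw=np.radians(89)
p,q=tcp([.403,-.155,.088],yaw)
bot.servo_line(p,q,velocity=.06);bot.dwell(.2);st('staged')
cam('side','g2.png');f=cv2.imread('pics/g2.png')[160:320,215:375];cv2.imwrite('pics/g2c.png',cv2.resize(f,None,fx=3.75,fy=3.75,interpolation=cv2.INTER_CUBIC))
cam('top','t2.png');f=cv2.imread('pics/t2.png')[165:255,140:340];cv2.imwrite('pics/t2c.png',cv2.resize(f,None,fx=4,fy=4,interpolation=cv2.INTER_CUBIC))
E
```

```text
staged t 6.0 p [ 0.404  -0.1543  0.0869] F [ 1.5 -3.6  5.1] M [-0.09  0.03 -0.07] w 0.0202
```

View pics/g2c.png

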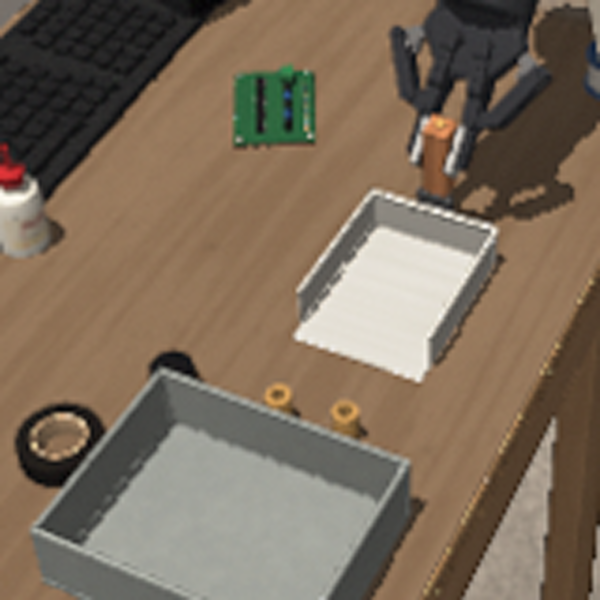

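View pics/t2c.png

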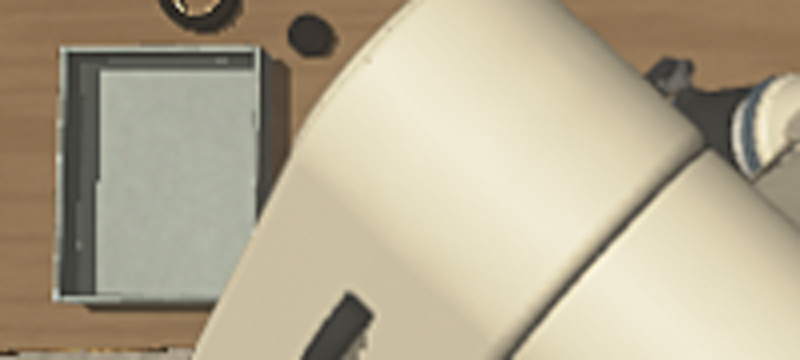

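The side crop shows the lip corners at (295,338) and (422,381) and the sleeves at (278,398) and (345,415). They lie laterally inside the bowl, nearer its +x side. I'll check this numerically, then push with force monitoring.

```bash
python3 - <<'E'
from h import *
s=cam('side');B=lambda L:(np.array(L)+.5)/3.75-.5+[215,160]
lip=onz(s,B([[295,338],[422,381]]),.003);sl=onz(s,B([[278,394],[345,410]]),.027);bn=onz(s,B([[163,370],[410,463]]),.055)
print(lip.round(4),sl.round(4),bn.round(4))
d=lip[1]-lip[0];print('lip yaw',np.degrees(np.arctan2(-d[0],d[1])),'wall yaw',np.degrees(np.arctan2(*( -(bn[1]-bn[0])[:2]))))
yaw=np.radians(89); dx=(sl[:,0].mean()-lip[:,0].mean()); print('dx',dx)
dx=float(np.clip(dx,-.012,.012))
F0=np.array(get_obs()['wrist_force'])
y=-.155
while y<-.040:
    y+= .02 if y<-.10 else (.006 if y<-.062 else .003)
    p,q=tcp([.403+dx,y,.088],yaw); bot.servo_line(p,q,velocity=.06)
    o=get_obs();dF=np.array(o['wrist_force'])-F0;print(round(y,3),np.round(o['position'],4),dF.round(1))
    if np.linalg.norm(dF)>16: break
st('end')
cam('side','g3.png');f=cv2.imread('pics/g3.png')[190:320,235:365];cv2.imwrite('pics/g3c.png',cv2.resize(f,None,fx=4.5,fy=4.5,interpolation=cv2.INTER_CUBIC))
E
```

```text
[[ 0.4558 -0.004   0.003 ]
 [ 0.3527 -0.004   0.003 ]] [[0.4297 0.0676 0.027 ]
 [0.3809 0.0615 0.027 ]] [[0.4979 0.1021 0.055 ]
 [0.3113 0.1057 0.055 ]]
lip yaw 89.98305284041425 wall yaw 91.11597531155087
dx 0.0010326644511794436
-0.135 [ 0.4044 -0.1333  0.0868] [ 1.3  5.4 -1.9]
-0.115 [ 0.4044 -0.1136  0.0868] [1.5 4.7 1. ]
-0.095 [ 0.4044 -0.0937  0.0868] [0.7 3.7 0.2]
-0.089 [ 0.4047 -0.088   0.0868] [1.7 2.8 1.3]
-0.083 [ 0.4048 -0.0822  0.0869] [2.6 2.7 1.6]
-0.077 [ 0.4049 -0.0762  0.0869] [1.5 1.5 0.9]
-0.071 [ 0.4049 -0.0702  0.0869] [2.4 2.2 1.4]
-0.065 [ 0.405  -0.0644  0.0868] [1.7 1.5 2.4]
-0.059 [ 0.4053 -0.0586  0.0869] [ 2.8 -0.2  2.4]
-0.056 [ 0.4054 -0.0559  0.0869] [ 1.2 -2.2  4.1]
-0.053 [ 0.4055 -0.0531  0.0868] [ 1.5 -3.8  3.6]
-0.05 [ 0.4055 -0.0501  0.0868] [ 1.1 -4.2  4.6]
-0.047 [ 0.4055 -0.0472  0.0868] [ 0.4 -5.4  4.2]
-0.044 [ 0.4061 -0.0461  0.087 ] [ -4.  -21.6  15.4]
end t 10.4 p [ 0.4061 -0.0461  0.087 ] F [ -2.3 -25.6  20.7] M [-0.49  1.15  0.61] w 0.0206
```

View pics/g3c.png

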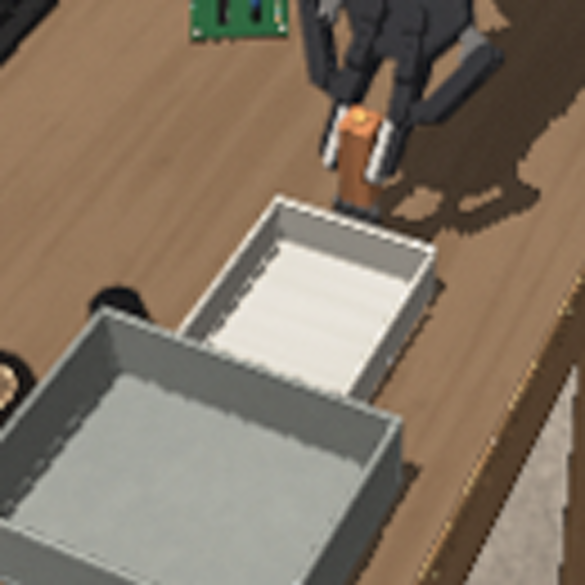

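The crop shows the scoop driven against the bin front, with the lip region hidden by the front wall. The force rose gently and then jumped to 21 N as the lip reached y≈0.100, so the lip is at the wall and the sleeves should be standing on the floor of the scoop. Next I'll pitch the mouth up about the heel while lifting.

```bash
cat >> h.py <<'E'
def grip_from_heel(P,th,yaw):
    return np.array(P)+.088*(np.array([0,0,np.cos(th)])-np.sin(th)*fwd(yaw))
E
python3 - <<'E'
from h import *
yaw=np.radians(89); x=.4045; y=-.0478
for d in (0,2,5,9,14,19,24,29,34,38):
    th=np.radians(d); P=[x,y-.001*(d>9),.002*(d>0)+.03*np.sin(th)]
    p,q=tcp(grip_from_heel(P,th,yaw),yaw,-th); bot.servo_line(p,q,velocity=.05)
    if d in(0,5,14): st(d)
P=[x,y-.05,.06]; p,q=tcp(grip_from_heel(P,th,yaw),yaw,-th); bot.servo_line(p,q,velocity=.12); bot.dwell(.3); st('lifted')
cam('side','g4.png');f=cv2.imread('pics/g4.png')[150:320,225:395];cv2.imwrite('pics/g4c.png',cv2.resize(f,None,fx=3.5,fy=3.5,interpolation=cv2.INTER_CUBIC))
E
```

```text
0 t 10.7 p [ 0.4051 -0.0466  0.0869] F [3.4 0.7 6.6] M [ 0.4  -0.24 -0.64] w 0.0202
5 t 11.2 p [ 0.4042 -0.0543  0.0903] F [-0.1  0.7 -3.9] M [-1.13  0.02  0.01] w 0.0203
14 t 11.8 p [ 0.4041 -0.0683  0.0932] F [-0.7  0.1 -4.4] M [-1.31  0.01 -0.06] w 0.0202
lifted t 14.2 p [ 0.4035 -0.1495  0.1288] F [ 0.7  0.7 -3.7] M [-1.45  0.04 -0.05] w 0.0202
```

View pics/g4c.png

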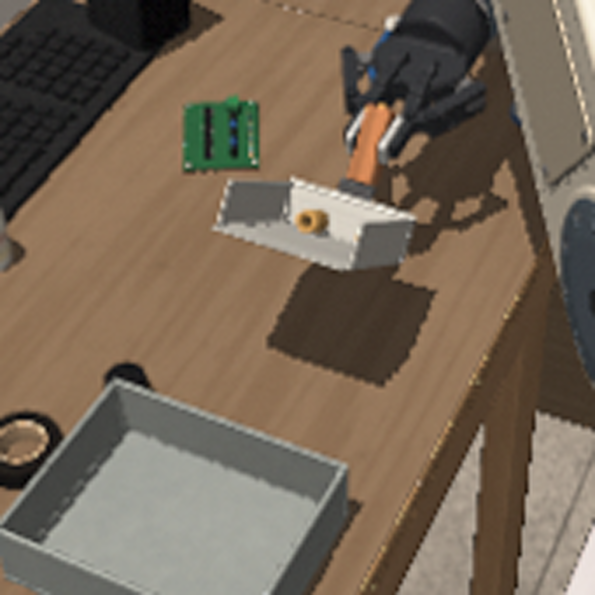

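The crop shows one sleeve in the bowl at (312,220). The second is either behind the near side wall or still hidden behind the bin's front wall. I'll check with the top view and a smaller tilt.

```bash
python3 - <<'E'
from h import *
yaw=np.radians(89);th=np.radians(14)
P=[.4045,-.12,.1]; p,q=tcp(grip_from_heel(P,th,yaw),yaw,-th); bot.servo_line(p,q,velocity=.1); bot.dwell(.2)
F=[]
for i in range(10): bot.dwell(.03);F.append(get_obs()['wrist_force'])
st('view');print(np.mean(F,0))
cam('top','t5.png');a=cv2.imread('pics/t5.png')[165:255,190:330]
cam('side','g5.png');b=cv2.imread('pics/g5.png')[150:300,230:370]
z=lambda f:cv2.resize(f,(560,int(f.shape[0]*560/f.shape[1])),interpolation=cv2.INTER_CUBIC)
v=np.vstack([z(a),z(b)]);v=cv2.resize(v,None,fx=.6,fy=.6) if v.shape[0]>1000 else v
a,b=z(a)[:,:],z(b)
cv2.imwrite('pics/v5.png',cv2.resize(np.hstack([cv2.copyMakeBorder(a,0,b.shape[0]-a.shape[0],0,0,cv2.BORDER_CONSTANT),b]),(800,428)))
E
```

```text
view t 15.5 p [ 0.4041 -0.1396  0.1841] F [-0.6 -0.4 -3.8] M [-1.22 -0.01  0.04] w 0.0201
[ 0.15298359 -0.035161   -4.20254846]
```

View pics/v5.png

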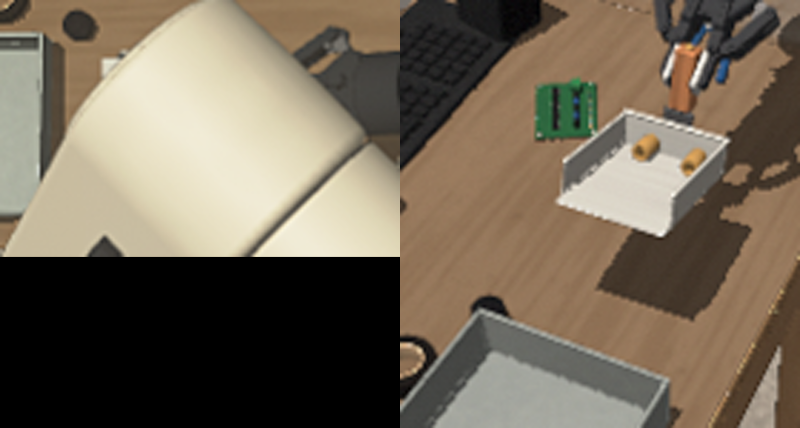

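Both sleeves lie in the back of the bowl at (645,147) and (692,162), and the weight of about 4 N agrees with that. Now I'll carry them over the bin and tip.

```bash
cat >> h.py <<'E'
def grip_from_lip(L,ph,yaw):
    f=fwd(yaw);z=np.array([0,0,1.]);u=np.cos(ph)*f-np.sin(ph)*z;n=np.cos(ph)*z+np.sin(ph)*f
    return np.array(L)-.148*u+.088*n
E
python3 - <<'E'
from h import *
yaw=np.radians(89)
def go(L,d,v):
    ph=np.radians(d);p,q=tcp(grip_from_lip(L,ph,yaw),yaw,ph);bot.servo_line(p,q,velocity=v)
go([.407,.08,.15],-14,.12); go([.407,.14,.14],-14,.12)
for d,z in((0,.12),(10,.10),(20,.085),(28,.08),(36,.075),(44,.075),(52,.075)): go([.407,.14,z],d,.08)
bot.dwell(.4);st('tipped')
s=cam('side','g6.png');f=cv2.imread('pics/g6.png')[130:350,200:400];cv2.imwrite('pics/g6c.png',cv2.resize(f,None,fx=2.6,fy=2.6,interpolation=cv2.INTER_CUBIC))
E
```

```text
tipped t 20.3 p [0.4066 0.1176 0.2438] F [ 0.5 -0.4 -3.5] M [ 0.2  -0.05 -0.01] w 0.0198
```

View pics/g6c.png

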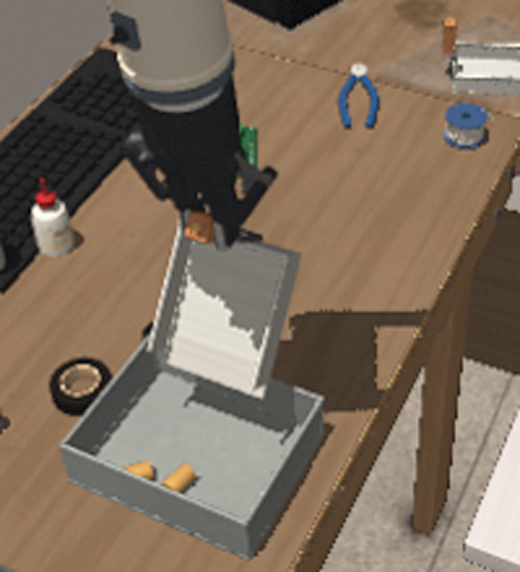

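Both sleeves lie in the bin at (140,470) and (178,478), and the scoop is empty. Next I'll stand the scoop back near its original place.

```bash
python3 - <<'E'
from h import *
yaw=np.radians(89)
def go(L,d,v):
    ph=np.radians(d);p,q=tcp(grip_from_lip(L,ph,yaw),yaw,ph);bot.servo_line(p,q,velocity=v)
go([.407,.12,.11],30,.12);go([.407,.08,.14],0,.12)
yaw=np.radians(87);g=[.425,-.25]
p,q=tcp([*g,.14],yaw);bot.servo_line(p,q,velocity=.15)
p,q=tcp([*g,.096],yaw);bot.servo_line(p,q,velocity=.08);bot.dwell(.3);F0=np.mean([get_obs()['wrist_force'] for _ in range(3)],0);st('above')
z=.096
while z>.085:
    z-=.001;p,q=tcp([*g,z],yaw);bot.servo_line(p,q,velocity=.02);bot.dwell(.05)
    dF=np.array(get_obs()['wrist_force'])-F0
    if dF[2]>6: break
st(z);print(dF)
cam('side','g7.png');f=cv2.imread('pics/g7.png')[150:320,225:395];cv2.imwrite('pics/g7c.png',cv2.resize(f,None,fx=3.5,fy=3.5,interpolation=cv2.INTER_CUBIC))
E
```

```text
above t 24.7 p [ 0.4252 -0.2487  0.0949] F [-0.1 -0.2 -3.6] M [-0.83  0.01 -0.03] w 0.02
0.087 t 27.4 p [ 0.4252 -0.2487  0.0869] F [-2.6 -3.4 11. ] M [0.48 0.39 0.21] w 0.0203
[-2.44450812 -3.18802493 14.55779773]
```

View pics/g7c.png

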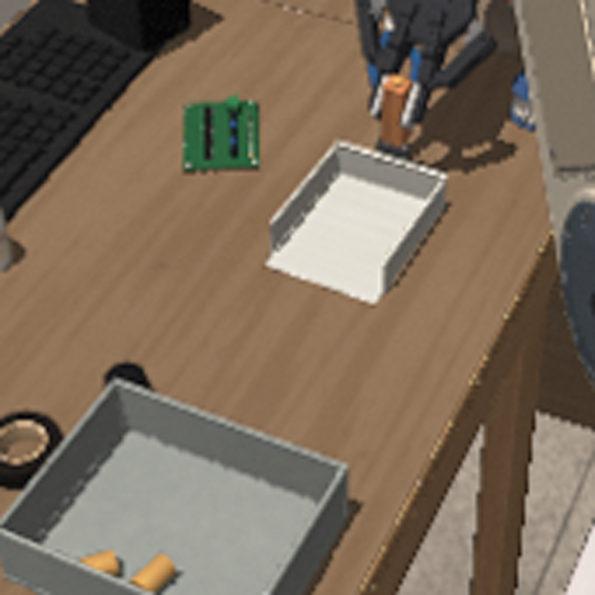

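The scoop is flat on the bench, touching at the same height as when it was gripped, and the sleeves are in the bin. Next I'll release and back off.

```bash
python3 - <<'E'
from h import *
yaw=np.radians(87);p,q=tcp([.425,-.25,.088],yaw)
bot.servo_line(p,q,velocity=.02)
hand.move_gripper(.085,40);bot.dwell(.2);st('open')
bot.servo_line(p-.12*ty(yaw,A0),q,velocity=.12)
bot.servo_line(p-.12*ty(yaw,A0)+[0,-.05,.08],q,velocity=.15);bot.dwell(.3);st('clear')
cam('side','g8.png');f=cv2.imread('pics/g8.png')[130:350,200:420];cv2.imwrite('pics/g8c.png',cv2.resize(f,None,fx=2.7,fy=2.7,interpolation=cv2.INTER_CUBIC))
E
```

```text
open t 28.6 p [ 0.4251 -0.2486  0.0866] F [0.3 0.2 0.5] M [-0.31  0.05  0.09] w 0.0852
clear t 30.8 p [ 0.4206 -0.3829  0.251 ] F [ 0.1  0.1 -0.1] M [-0.37  0.05  0.03] w 0.0852
```

The picture limit is reached, so I'll check numerically and then hand in.

```bash
python3 - <<'E'
from h import *
c=cam('side')
for n,f in(('before release',cv2.imread('pics/g7.png')),('now',c['frame'][:,:,::-1])):
    h=cv2.cvtColor(np.ascontiguousarray(f),cv2.COLOR_BGR2HSV)
    for nm,lo,hi,(x0,x1,y0,y1) in(('floor',(0,0,185),(180,40,255),(290,360,180,245)),('brass',(5,110,120),(28,255,255),(245,290,300,330)),('grip',(5,110,120),(15,255,255),(325,350,165,195))):
        m=cv2.inRange(h,np.array(lo),np.array(hi))[y0:y1,x0:x1];M=cv2.moments(m,True)
        print(n,nm,M['m00'],round(M['m10']/M['m00']+x0,1),round(M['m01']/M['m00']+y0,1))
hand_in()
E
```

```text
before release floor 965.0 324.8 216.1
before release brass 111.0 263.0 312.1
before release grip 104.0 337.2 180.2
now floor 957.0 324.7 216.4
now brass 111.0 263.0 312.1
now grip 120.0 337.2 179.8
the job is handed in; nothing more can be done
```

The job is done and handed in at about 31 s of the 56 s allowed. I took the larger scoop by its grip, pushed its lip under both sleeves against the bin's front wall, and lifted them together. I then tipped both into the bin, stood the scoop back near its original place and backed the gripper clear.

**Forces:** the highest wrist-force reading I took was about 33 N, with the lip pressed against the bin wall. About 26 N of that was along the push, slightly over the 25 N given for it. I read the force only between moves.

**Last checks:**
- **Sleeves:** the pictures after tipping and before release show both sleeves lying in the bin. The brass pixels there did not change after release.
- **Scoop:** its floor and grip moved by less than half a pixel on release, so it is standing flat.
- **Robot:** the gripper is open and clear, with wrist force near zero.

**Not confirmed:** the picture limit was used up, so I checked the final state from pixel measurements, not by viewing a picture. The two cameras disagreed by 3–5 mm in y, and I used values between the two.

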